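# Shut the propped-open equipment case

## Task

On the steel trolley of a tattoo studio one black equipment case stands open, its lid propped by a locked folding stay on the case's side. Press on the round pin at the stay's knuckle until the stay breaks and starts to fold, with the lid still well up, then lower the lid gently until it is fully shut, without slamming it. Do not force the lid while the stay is still locked.

Things in the scene. Friction and masses are not known exactly. Their poses are not given: they have to be found in the camera images.
- lid_hinge (a point): Middle of the open case's hinge line, at rim height (115 mm above the table). Black fixed case with aluminium edges, 220 deep, 200 wide. Axes fixed to the case: x level, from its front (clasps) back to the hinge, so the front edge is at x = -220 mm; y along the hinge, case from -100 to +100, the stay outside the -y wall; z up. The smaller shut case (111 high) without a stay is a bystander.
- lid (a joint): 0 as it stands, 75 deg up from shut and leaning to the front; grows to 1.309 rad fully shut. Slab 220 mm hinge to free edge, 200 wide, 16 thick, its underside through the hinge line; free edge at first 330 mm above the table. Stiff hinge: stay broken, it stays where left; 3 to 6 N on the outer face 170 mm from the hinge lowers it. Gentle: under 1.2 rad/s in the last 0.35 rad.
- stay (a joint): Fold of the stay's knuckle: 0 locked (flat steel bars, the lower 70, the upper 135 mm long, 14 wide, 6 deg past straight against a stop), straight at 0.10, broken beyond 0.2, 2.56 rad when the lid is shut. Near 0 the lid cannot go down. Has friction, stays where left. Bars run from the case wall (190 mm before the hinge, 12 below the rim) up and back to the lid's side.
- stay_tab (a point): Middle of the free length (50 mm) of the round steel pin, 14 mm thick, at the knuckle; level, parallel to the hinge, away from the wall. On its axis, 40 mm out from the case's wall; at first 145 mm above the table, 134 before the hinge line; axes turn with the upper bar. Some 10 N down and back to the hinge (8 down for 5 back) folds it; 12 to 18 mm of travel breaks it with the lid still up.

How it is judged:
By the outcome, as a careful person would: the job done as asked, in the order asked, and still so for the second after the job is handed in, with the robot touching nothing.
It also fails if it takes over 48 s, if anything falls off the work surface, if the arm or the gripper's body presses on something with over 40 N, if the wrist force passes 120 N, or if a joint passes its speed limit or range.

## Robot

A 6-joint arm with a two-finger parallel gripper is mounted at the origin on the work surface. World frame = base frame: x ahead of the robot, y to its left, z up, the work surface at z = 0. Lengths are in mm, angles in rad, forces in N, time in s.
With the tool pointing down it reaches from about 350 to 775 mm from the base axis. Payload 7.3 kg.
Tool frame: the origin (TCP) lies at the very end of the fingers, on their centre line; the grasp point (between the pads) lies 19 mm behind it (bot.grip_point_offset is the distance from the TCP to the grasp point, in mm); z points along the fingers, y is the line along which they close (so a half turn about z gives the same grasp; the last joint's range is limited). The gripper opens to 92 mm and grips with 3 to 60 N. Pads are 19 mm wide; open, the fingers measure 130 mm over their backs; the gripper's body (75 mm by 190 mm) begins 47 mm behind the grasp point.
Start: joints at [-1.476, 0.342, 1.524, -0, 1.275, -0.146], TCP at [125.224, -509.869, 203.741] pointing down, gripper open.
Joint ranges: [-2.53, 2.53], [-0.77, 2.02], [0.04, 2.7], [-1, 4.14], [0.28, 2.66], [-3.11, 3.11]. Speed limits (rad/s): [2.57, 2.57, 3.14, 3.14, 3.14, 3.14].

## Interface

Orientations are given as [roll, pitch, yaw] about the fixed x, y, z axes, in that order (R = Rz(yaw) Ry(pitch) Rx(roll)).
In Python, from plant import bot gives the robot as it stands. The module is installed in compiled form; this text tells all that it offers.
- The arm moves only by the shell command python3 -m jog 'ROWS' [OPENING]. ROWS is JSON, a list of rows, each a list of 6 numbers: the shift along the tool's x, y, z in mm, then the turn, a rotation vector about the tool's x, y, z in rad. In form: [[dx, dy, dz, rx, ry, rz], ...]. A call has 1 to 12 rows; each row shifts and turns the commanded pose from where the row before left it, along the tool's axes as they then stand; what a row does not reach is not made up. A row lasts 1/10 s, in which the tool goes at most 50 mm and 8.59 degrees, less where a joint would pass 70% of its speed; a pose out of reach is approached as far as the arm can. A call with a gripper value outside its range is refused whole. OPENING is the opening in per cent of the stroke, from 0 (shut) to 100 (fully open), set as the call begins (- or left out, the last holds). The fingers move at their own pace and stop on an object; the grip force is fixed at half the most. Time passes only in rows, so rows that do not move let the fingers close. It gives the time, the measured TCP pose, the force, the opening and the grip force at its end, in the units of the state.
- bot.get_obs(): the state, without advancing time (a new reading comes with each control period).
- bot.capture(name): name is "side" or "top" or "wrist"; returns the picture (400x640x3 uint8, red, green, blue); there is no depth.
- bot.camera_model(name): a dict with "fx", "fy", "cx", "cy" (pixels), "dist_coeffs" ([k1, k2, p1, p2, k3] as OpenCV has them; the pictures are not rectified), "position" and "orientation" of the camera in the world; the wrist camera has in their place "T_tool_cam" (4x4, takes a point from camera to tool coordinates, whose origin is the TCP and whose axes are the flange's). Camera axes: x right, y down, z forward; pixel columns grow to the right and rows downward; lengths in mm; the calibration is good to about 2 mm. A picture is of the moment at which its call begins: read the wrist's pose just before it. camera_model takes no time and is no camera call.
- bot.close_job(): hands the job in; it is judged then, once.
Trained networks look in the newest picture that a camera, given by its name, has taken for a name from the list of things; names that differ only in an ending like _2 or _b are one class to them, and where a whole thing is asked for, a point or a joint stands for the part that bears it (a point fixed in the world has none). Each returns a list of dicts, best first, with "p" (0 to 1); they miss things now and then, are a little off and sometimes report something else, mostly with a low value. They report only what shows in the picture. A call takes as long as a camera call.
- bot.outline_of(target, camera): "mask" (400x640 bool, what is visible of it) and "pixel" ([column, row] in pixels, amid what is visible of it).
The state is a dict: "time": time; "joint_positions": joint angles; "dq": joint speeds; "tau": joint torques, N m; "tool_pos": TCP position; "tcp_rot": TCP orientation; "contact_force": force on the tool from outside, world axes, zero at the start; "moment": the same for the moment, N m; "grip_width": finger opening in mm; "finger_force": force on a finger pad.
Only numpy, scipy, OpenCV 4.12 (cv2) and the standard library are available. Lean on these libraries where they do the work, as an engineer would, in place of code of your own. Each camera call takes 0.05 s, during which the arm holds its last target. There are 200 camera calls.

## Working session

There is one attempt and no reset: what is moved stays moved. The work goes in short steps, Python scripts to look and compute and a shell command to move; the robot and the scene stay as the last step left them, time stands still between calls to the robot, and variables do not carry over. Pictures are saved under pics/ and viewed, at most 10 in all, crops included, and the job is handed in when it is done.

```bash
mkdir -p pics; cat > h.py <<'E'
import numpy as np,cv2
from plant import bot
from scipy.spatial.transform import Rotation as R
def save(n,f): cv2.imwrite('pics/'+f,cv2.cvtColor(bot.capture(n),cv2.COLOR_RGB2BGR))
E
python3 - <<'E'
from h import *
import numpy as np
np.set_printoptions(precision=3,suppress=True)
o=bot.get_obs();print(o['time'],o['tool_pos'],o['tcp_rot'],o['contact_force'],o['grip_width'])
for c in ['side','top','wrist']:
    save(c,c+'1.png');m=bot.camera_model(c);print(c,m)
    for t in ['stay_tab','lid','stay']:
        for d in bot.outline_of(t,c)[:2]: print(c,t,round(d['p'],2),d['pixel'],d['mask'].sum())
E
```

```text
0.0 [ 125.176 -509.397  203.038] [-3.14  -0.     0.241] [-1.341 -0.334 -0.122] 92.15843315643116
side {'fx': 401.88121055218426, 'fy': 401.88121055218426, 'cx': 319.04381744526387, 'cy': 196.40827811472093, 'dist_coeffs': array([0.024, 0.   , 0.   , 0.   , 0.   ]), 'position': array([610.834, 745.683, 647.856]), 'orientation': array([-2.151,  0.02 ,  3.052])}
side lid 0.93 [341.7, 139.5] 7558
top {'fx': 369.08801805511115, 'fy': 369.08801805511115, 'cx': 325.4518230074086, 'cy': 199.29795920148342, 'dist_coeffs': array([-0.008,  0.   ,  0.   ,  0.   ,  0.   ]), 'position': array([ 510.345,   50.709, 1019.681]), 'orientation': array([-3.058, -0.002, -1.565])}
top stay_tab 0.46 [444.7, 185.5] 197
top lid 0.76 [417.7, 246.8] 5787
top lid 0.57 [435.4, 237.8] 9421
top stay 0.78 [449.0, 182.9] 139
wrist {'fx': 346.3001820708294, 'fy': 346.3001820708294, 'cx': 315.9071087425816, 'cy': 200.8266363167667, 'dist_coeffs': array([-0.046,  0.   ,  0.   ,  0.   ,  0.   ]), 'T_tool_cam': array([[  -0.   ,   -0.962,   -0.273,   73.367],
       [   1.   ,   -0.   ,   -0.   ,    0.369],
       [   0.   ,   -0.273,    0.962, -180.856],
       [   0.   ,    0.   ,    0.   ,    1.   ]])}
```

View pics/top1.png

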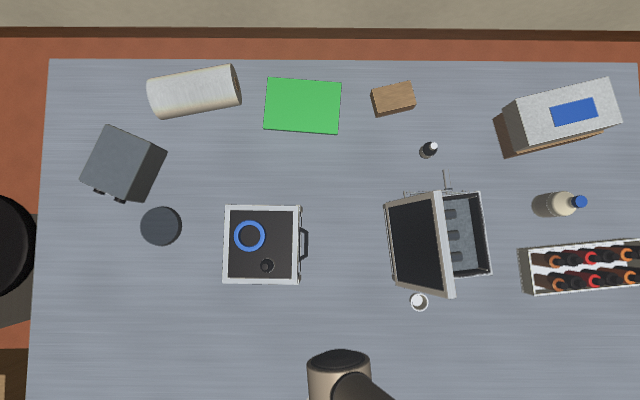

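View pics/side1.png

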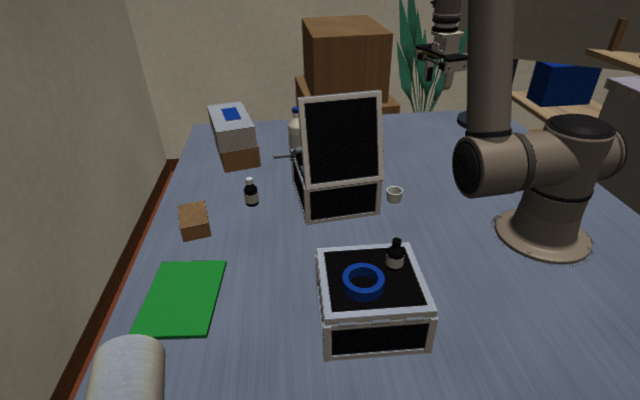

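The top view shows the open case at cols 385–491, rows 185–297. The front rim is on the right (robot −y), the hinge is on the left, and the stay with its pin (≈447,180) is on the upper, far side. The side view shows the lid's outer face (305–380, 95–185) and confirms the hinge is toward +y. I'll enlarge the case to take corner pixels.

```bash
python3 - <<'E'
import cv2
i=cv2.imread('pics/top1.png')[165:305,375:500]
i=cv2.convertScaleAbs(i,alpha=1.5,beta=20)
cv2.imwrite('pics/crop1.png',cv2.resize(i,None,fx=4,fy=4,interpolation=cv2.INTER_CUBIC))
E
```

```text
(no output)
```

View pics/crop1.png

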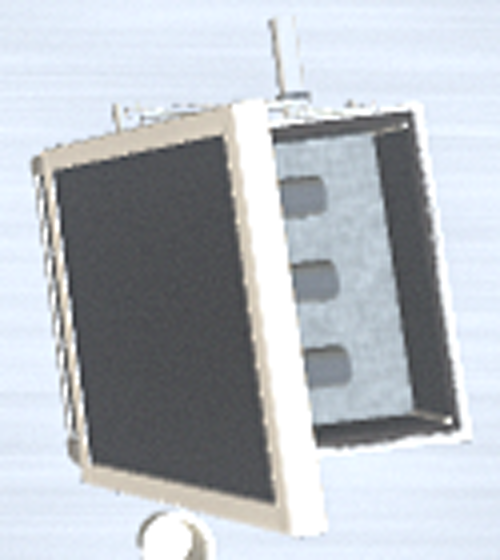

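```bash
cat >> h.py <<'E'
np.set_printoptions(precision=3,suppress=True)
def proj(P,c):
    m=bot.camera_model(c);M=R.from_euler('xyz',m['orientation']).as_matrix()
    K=np.array([[m['fx'],0,m['cx']],[0,m['fy'],m['cy']],[0,0,1]])
    Pc=(np.atleast_2d(P)-m['position'])@M
    return cv2.projectPoints(Pc,np.zeros(3),np.zeros(3),K,m['dist_coeffs'])[0][:,0]
def case(q): # case frame (mm, z from table) -> world
    def f(p):
        p=np.atleast_2d(p).astype(float);c,s=np.cos(q[2]),np.sin(q[2])
        return np.c_[q[0]+c*p[:,0]-s*p[:,1],q[1]+s*p[:,0]+c*p[:,1],p[:,2]]
    return f
E
python3 - <<'E'
from h import *
from scipy.optimize import least_squares
L=[[-220,-100,115],[-220,100,115],[-56.9,-100,327.5],[-56.9,100,327.5],[-41.4,-100,331.6],[-41.4,100,331.6],[-134,-165,145]]
U=np.array([[481,190.75],[492.5,275],[440.75,189.5],[456.75,298.25],[432.5,191.5],[447.7,298.5],[446,169.25]])
r=least_squares(lambda q:(proj(case(q)(L),'top')-U).ravel(),[400,-150,1.57])
print(r.x,r.fun.reshape(-1,2))
f=case(r.x)
print('tab',f([-134,-140,145]),'hinge',f([0,0,115]))
q=[[0,-100,115],[0,100,115],[-56.9,-100,327.5],[-56.9,100,327.5],[-134,-165,145]]
print(proj(f(q),'side'))
E
```

```text
[ 480.595 -124.293    1.688] [[-1.433  1.652]
 [-0.976 -1.06 ]
 [ 0.595  0.938]
 [-0.598 -0.663]
 [ 1.366 -0.385]
 [ 0.89   0.466]
 [-0.538 -0.959]]
tab [[ 635.343 -240.952  145.   ]] hinge [[ 480.595 -124.293  115.   ]]
[[304.903 186.845]
 [380.842 177.135]
 [296.967  97.055]
 [378.746  89.552]
 [272.189 155.148]]
```

```bash
python3 -m jog '[[0,0,-20,0,0,0.031],[0,0,-35,0,0,0.031],[0,0,-35,0,0,0.031],[0,0,-25,0,0,0.031],[30,-10,0,0,0,0],[39,-13,0,0,0,0],[39,-13,0,0,0,0],[39,-13,0,0,0,0],[39,-13,0,0,0,0],[39,-13,0,0,0,0],[39,-13,0,0,0,0],[39,-13,0,0,0,0]]' 0; python3 -m jog '[[39,-13,0,0,0,0],[39,-13,0,0,0,0],[39,-13,0,0,0,0],[39,-13,0,0,0,0],[39,-12,0,0,0,0],[20,-6,0,0,0,0],[10,0,0,0,0,0],[0,0,0,0,0,0]]'
```

```text
time: 1.8
tool_pos: [415.8, -373.3, 318.9]
tcp_rot: [3.141, -0.0, 0.117]
contact_force: [0.5, -1.4, 0.7]
grip_width: 2.0
finger_force: 0.0
time: 2.6
tool_pos: [630.8, -277.6, 317.5]
tcp_rot: [-3.141, 0.001, 0.119]
contact_force: [0.2, -1.1, -0.4]
grip_width: 0.4
finger_force: 0.0
```

```bash
python3 -m jog '[[0,0,0,0.1,0,0],[0,0,0,0.12,0,0],[0,0,0,0.12,0,0],[0,0,0,0.12,0,0],[0,0,0,0.1,0,0],[0,0,0,0,0,0],[0,0,0,0,0,0]]'; cat >> h.py <<'E'
Q=[480.595,-124.293,1.688]
def rel(p,q=Q):
    "shift in tool axes from measured TCP to case point p"
    o=bot.get_obs();M=R.from_euler('xyz',o['tcp_rot']).as_matrix()
    t=np.array(o['tool_pos']);c,s=np.cos(q[2]),np.sin(q[2]);C=np.array([[c,-s,0],[s,c,0],[0,0,1]])
    l=C.T@(t-[q[0],q[1],0])
    print('t',o['time'],'tcp in case',l,'axes in case\n',C.T@M,'F case',C.T@o['contact_force'])
    for pp in np.atleast_2d(p): print('shift',M.T@(case(q)(pp)[0]-t))
E
python3 -c "
from h import *
rel([[-164,-147,193],[-138,-147,151]])
save('wrist','w1.png'); save('top','t2.png')"
```

```text
time: 3.3
tool_pos: [629.7, -279.6, 317.4]
tcp_rot: [-2.583, 0.001, 0.115]
contact_force: [0.1, 0.8, 1.2]
grip_width: 0.7
finger_force: 0.0
t 3.3 tcp in case [-171.66  -129.88   317.434] axes in case
 [[-0.002 -0.848  0.53 ]
 [-1.     0.002 -0.   ]
 [-0.001 -0.53  -0.848]] F case [ 0.745 -0.199  1.223]
shift [ 17.204  59.433 109.577]
shift [ 17.183  59.653 158.973]
```

View pics/w1.png

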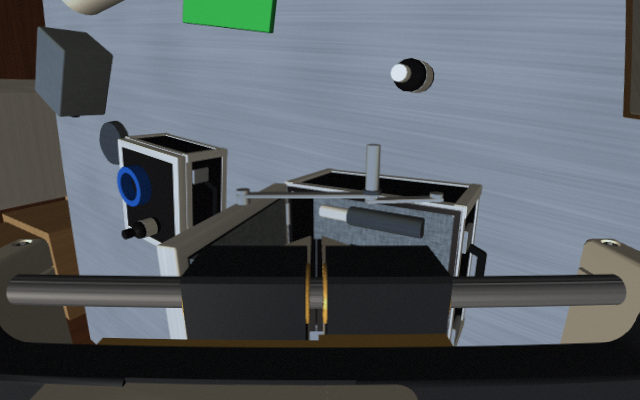

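The wrist view shows the pin clearly, from base (372,192) to tip (373,147), with the bars running left and right of it. I'll check that against the model projection.

```bash
python3 - <<'E'
from h import *
m=bot.camera_model('wrist');o=bot.get_obs()
M=np.eye(4);M[:3,:3]=R.from_euler('xyz',o['tcp_rot']).as_matrix();M[:3,3]=o['tool_pos']
T=np.linalg.inv(M@m['T_tool_cam']);K=np.array([[m['fx'],0,m['cx']],[0,m['fy'],m['cy']],[0,0,1]])
P=case(Q)([[-134,-115,145],[-134,-165,145],[-220,-100,115],[-190,-110,103]])
print(cv2.projectPoints(P@T[:3,:3].T+T[:3,3],np.zeros(3),np.zeros(3),K,m['dist_coeffs'])[0][:,0])
E
```

```text
[[375.561 191.551]
 [377.877 143.268]
 [466.055 211.065]
 [439.428 194.819]]
```

```bash
python3 -m jog '[[8,25,20,0,0,0],[9,31,30,0,0,0],[0,0,35,0,0,0],[0,0,30,0,0,0],[0,0,15,0,0,0],[0,0,10,0,0,0],[0,0,0,0,0,0],[0,0,0,0,0,0]]'; python3 -c "
from h import *
rel([-138,-147,151])
save('wrist','w2.png')"
```

```text
time: 4.2
tool_pos: [644.1, -249.8, 174.1]
tcp_rot: [-2.585, -0.003, 0.118]
contact_force: [-0.3, -0.5, -0.3]
grip_width: 0.5
finger_force: 0.0
t 4.2 tcp in case [-143.8   -147.687  174.09 ] axes in case
 [[ 0.001 -0.849  0.528]
 [-1.    -0.002 -0.002]
 [ 0.003 -0.528 -0.849]] F case [-0.419  0.329 -0.274]
shift [-0.74   7.271 22.668]
```

View pics/w2.png

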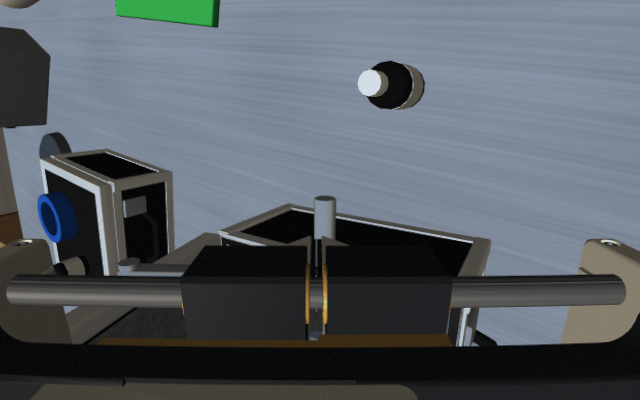

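The pin (col 325) sits almost under the fingertips (col 317). I'll shift 5 mm and advance until contact.

```bash
python3 -m jog '[[0,5,8,0,0,0],[0,0,8,0,0,0],[0,0,2,0,0,0],[0,0,2,0,0,0],[0,0,0,0,0,0]]'; python3 -m jog '[[0,0,2,0,0,0],[0,0,2,0,0,0],[0,0,0,0,0,0]]';python3 -m jog '[[0,0,2,0,0,0],[0,0,2,0,0,0],[0,0,0,0,0,0]]'
```

```text
time: 4.75
tool_pos: [643.0, -244.0, 151.5]
tcp_rot: [-2.581, 0.0, 0.117]
contact_force: [-0.1, -0.3, 0.3]
grip_width: 0.4
finger_force: 0.0
time: 5.05
tool_pos: [642.7, -241.9, 148.3]
tcp_rot: [-2.581, 0.0, 0.117]
contact_force: [0.1, 0.3, 0.6]
grip_width: 0.4
finger_force: 0.0
time: 5.35
tool_pos: [642.4, -239.7, 144.8]
tcp_rot: [-2.581, 0.0, 0.117]
contact_force: [1.1, -0.0, 0.2]
grip_width: 0.4
finger_force: 0.0
```

```bash
python3 -c "
from h import *
rel([-138,-147,151])
save('wrist','w3.png')"
```

```text
t 5.35 tcp in case [-133.523 -147.233  144.807] axes in case
 [[-0.    -0.847  0.532]
 [-1.     0.001 -0.   ]
 [-0.    -0.532 -0.847]] F case [-0.182 -1.131  0.173]
shift [-0.233  0.5   -7.626]
```

View pics/w3.png

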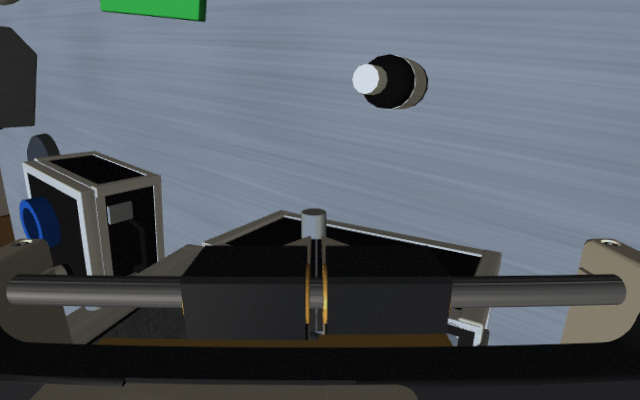

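The pin (col 314) is centred under the fingertips with no contact yet, so I'll continue in small steps.

```bash
for i in 1; do python3 -m jog '[[0,0,2,0,0,0],[0,0,1,0,0,0],[0,0,0,0,0,0]]'; done;python3 -m jog '[[0,0,2,0,0,0],[0,0,1,0,0,0],[0,0,0,0,0,0]]'
```

```text
time: 5.7
tool_pos: [642.3, -238.2, 142.3]
tcp_rot: [-2.581, 0.0, 0.117]
contact_force: [0.1, 0.1, -0.3]
grip_width: 0.3
finger_force: 0.0
time: 6.0
tool_pos: [642.1, -236.6, 139.8]
tcp_rot: [-2.581, 0.0, 0.117]
contact_force: [0.5, -0.9, 0.8]
grip_width: 0.5
finger_force: 0.0
```

```bash
python3 -c "
from h import *
save('wrist','w4.png')
i=cv2.imread('pics/w4.png')[190:350,220:420]
cv2.imwrite('pics/w4c.png',cv2.resize(cv2.convertScaleAbs(i,alpha=1.6,beta=25),None,fx=3.5,fy=3.5,interpolation=cv2.INTER_CUBIC))
"
```

```text
(no output)
```

View pics/w4c.png

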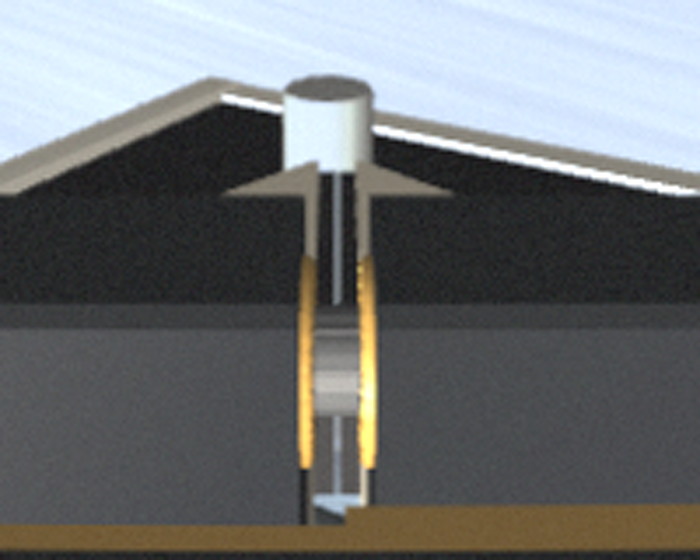

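The fingertips (row 237, col 317) are in front of the pin, which still hasn't moved. I'll triangulate the pin tip from all the views.

```bash
python3 - <<'E'
from h import *
from scipy.optimize import least_squares
m=bot.camera_model('wrist');K=np.array([[m['fx'],0,m['cx']],[0,m['fy'],m['cy']],[0,0,1]])
V=[([629.7,-279.6,317.4],[-2.583,.001,.115],(373,147)),([644.1,-249.8,174.1],[-2.585,-.003,.118],(325,199)),([642.4,-239.7,144.8],[-2.581,0,.117],(314,212.5)),([642.1,-236.6,139.8],[-2.581,0,.117],(314,214.9))]
def pw(P,v):
    M=np.eye(4);M[:3,:3]=R.from_euler('xyz',v[1]).as_matrix();M[:3,3]=v[0];T=np.linalg.inv(M@m['T_tool_cam'])
    return cv2.projectPoints((T[:3,:3]@P+T[:3,3])[None],np.zeros(3),np.zeros(3),K,m['dist_coeffs'])[0][0,0]
for side in (0,1):
    def f(P):
        e=[pw(P,v)-v[2] for v in V]
        e.append(proj(P,'top')[0]-[446,169.25])
        if side: e.append(proj(P,'side')[0]-[274,156])
        return np.ravel(e)
    r=least_squares(f,[660,-238,145]);c,s=np.cos(Q[2]),np.sin(Q[2]);d=r.x-[Q[0],Q[1],0]
    print(r.x,'case',[c*d[0]+s*d[1],-s*d[0]+c*d[1]],r.fun)
E
```

```text
[ 657.071 -236.564  143.952] case [np.float64(-132.13735738816237), np.float64(-162.13643383951475)] [ 0.675 -1.637 -0.049 -0.148 -0.015 -0.023 -0.116  1.039 -1.258  0.387]
[ 656.845 -236.283  143.434] case [np.float64(-131.83196998644127), np.float64(-161.94526374359938)] [ 0.587 -1.517 -0.052 -0.109  0.022 -0.025 -0.078  1.025 -1.442  0.514
 -0.538 -0.116]
```

```bash
python3 - <<'E'
from h import *
save('side','s5.png');save('top','t5.png')
f=lambda n,r,c:cv2.resize(cv2.imread('pics/'+n)[r:r+90,c:c+130],None,fx=3,fy=3,interpolation=cv2.INTER_CUBIC)
a=np.vstack([np.hstack([f('side1.png',100,260),f('s5.png',100,260)]),np.hstack([f('top1.png',150,380),f('t5.png',150,380)])])
cv2.imwrite('pics/cmp.png',cv2.convertScaleAbs(a,alpha=1.4,beta=10))
E
```

```text
(no output)
```

View pics/cmp.png

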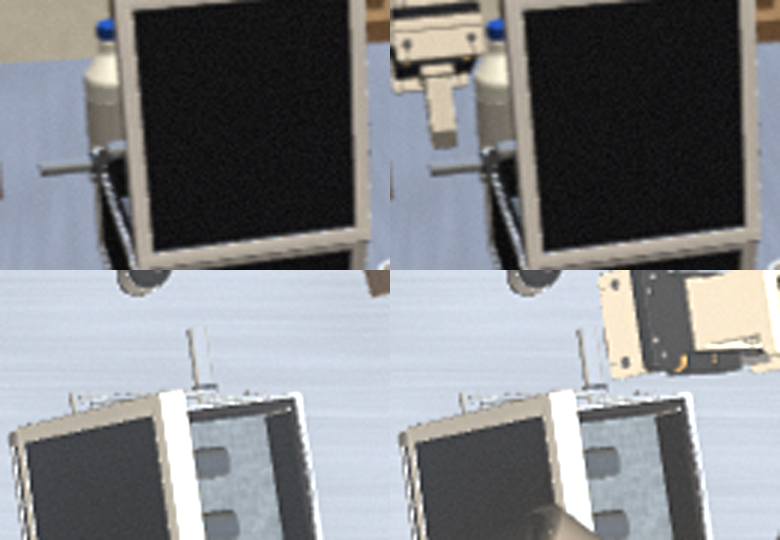

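Both views show the fingertip still about 15–20 mm above the untouched pin, so the real fingertip is shorter than the nominal TCP. It is aligned, so I'll advance further while watching the force.

```bash
python3 -m jog '[[0,0,2,0,0,0],[0,0,2,0,0,0],[0,0,0,0,0,0]]' | head -4;python3 -m jog '[[0,0,2,0,0,0],[0,0,1,0,0,0],[0,0,0,0,0,0]]'|head -4;python3 -m jog '[[0,0,2,0,0,0],[0,0,1,0,0,0],[0,0,0,0,0,0]]'|head -4
```

```text
time: 6.45
tool_pos: [641.8, -234.4, 136.3]
tcp_rot: [-2.581, 0.0, 0.117]
contact_force: [0.4, 0.2, -1.1]
time: 6.75
tool_pos: [641.6, -232.9, 133.9]
tcp_rot: [-2.581, 0.0, 0.117]
contact_force: [-0.7, -0.6, -0.4]
time: 7.05
tool_pos: [641.5, -231.3, 131.4]
tcp_rot: [-2.581, 0.0, 0.117]
contact_force: [-0.8, 0.2, -0.5]
```

```bash
python3 -c "
from plant import bot;print(bot.grip_point_offset)"
```

```text
18.8
```

```bash
python3 -m jog '[[0,0,2,0,0,0],[0,0,1,0,0,0],[0,0,0,0,0,0]]' | head -4;python3 -m jog '[[0,0,2,0,0,0],[0,0,0,0,0,0]]'|head -4;python3 -m jog '[[0,0,2,0,0,0],[0,0,0,0,0,0]]'|head -4;python3 -m jog '[[0,0,2,0,0,0],[0,0,0,0,0,0]]'|head -4
```

```text
time: 7.35
tool_pos: [641.4, -230.3, 129.4]
tcp_rot: [-2.582, -0.001, 0.116]
contact_force: [0.6, -1.9, 2.9]
time: 7.55
tool_pos: [641.3, -229.0, 127.3]
tcp_rot: [-2.582, -0.0, 0.116]
contact_force: [0.8, -3.1, 3.0]
time: 7.75
tool_pos: [641.1, -227.8, 125.1]
tcp_rot: [-2.582, 0.0, 0.116]
contact_force: [1.0, -3.0, 1.9]
time: 7.95
tool_pos: [640.9, -226.6, 123.4]
tcp_rot: [-2.581, 0.0, 0.117]
contact_force: [0.6, -1.8, 0.2]
```

Contact came at TCP z≈130, and the force fell after about 5 mm, which fits the stay passing straight. I'll continue to about 16 mm of travel.

```bash
python3 -m jog '[[0,0,2,0,0,0],[0,0,2,0,0,0],[0,0,0,0,0,0]]' | head -4;python3 -m jog '[[0,0,2,0,0,0],[0,0,2,0,0,0],[0,0,1,0,0,0],[0,0,0,0,0,0]]'|head -4; python3 - <<'E'
from h import *
save('side','s6.png');save('top','t6.png');save('wrist','w6.png')
f=lambda n,r,c:cv2.resize(cv2.imread('pics/'+n)[r:r+90,c:c+130],None,fx=3,fy=3,interpolation=cv2.INTER_CUBIC)
a=np.vstack([np.hstack([f('side1.png',100,260),f('s6.png',100,260)]),np.hstack([f('w6.png',180,250),f('t6.png',150,380)])])
cv2.imwrite('pics/cmp2.png',cv2.convertScaleAbs(a,alpha=1.4,beta=10))
E
```

```text
time: 8.25
tool_pos: [640.7, -224.8, 120.4]
tcp_rot: [-2.582, -0.0, 0.116]
contact_force: [0.8, -3.8, 0.7]
time: 8.65
tool_pos: [640.5, -222.7, 116.3]
tcp_rot: [-2.583, -0.001, 0.116]
contact_force: [1.2, -6.0, 2.1]
```

View pics/cmp2.png

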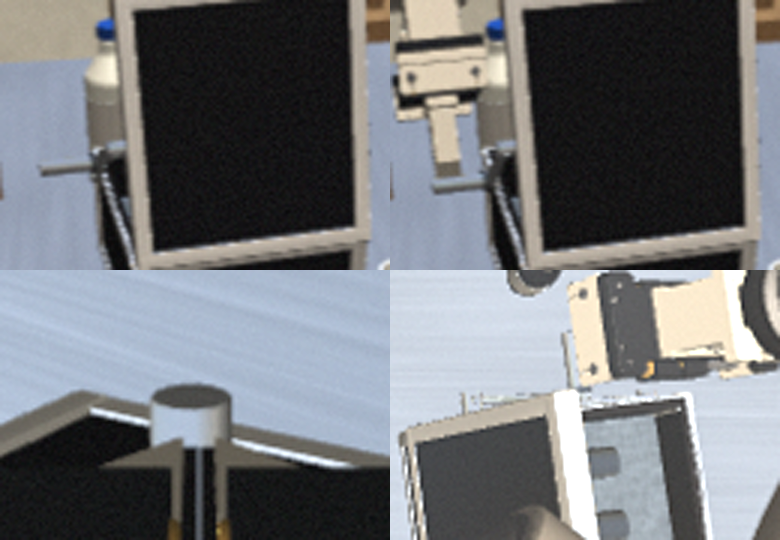

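The pin has gone down and back by about 16 mm in both views while the lid has hardly moved, so the stay is broken. I'll retreat, straighten the tool and go above and behind the lid.

```bash
python3 -m jog '[[0,0,-10,0,0,0],[0,0,-30,0,0,0],[0,0,-40,0,0,0],[0,0,-40,0,0,0],[0,0,-40,-0.1,0,0],[0,0,-40,-0.14,0,0],[0,0,-40,-0.14,0,0],[0,0,-40,-0.14,0,0],[0,0,-20,-0.04,0,0],[0,0,0,0,0,0]]'; python3 -c "
from h import *
rel([[0,-20,400],[0,-20,284]])"
```

```text
time: 9.8
tool_pos: [651.5, -339.8, 386.4]
tcp_rot: [3.137, -0.006, 0.12]
contact_force: [-0.4, 0.1, 0.5]
grip_width: 0.6
finger_force: 0.0
t 9.8 tcp in case [-234.01  -144.514  386.384] axes in case
 [[ 0.003 -1.    -0.004]
 [-1.    -0.003 -0.006]
 [ 0.006  0.004 -1.   ]] F case [0.155 0.36  0.504]
shift [-123.756 -234.303  -15.373]
shift [-124.489 -234.786  100.624]
```

```bash
python3 -m jog '[[-15,-25,-4,0,0,0],[-18,-34,-4,0,0,0],[-18,-35,-4,0,0,0],[-18,-35,0,0,0,0],[-18,-35,0,0,0,0],[-18,-35,0,0,0,0],[-18,-35,0,0,0,0],[0,-10,0,0,0,0],[0,0,0,0,0,0]]'; python3 -c "
from h import *
rel([[10,-20,400],[0,-20,284]])"
```

```text
time: 10.7
tool_pos: [508.3, -122.3, 393.4]
tcp_rot: [3.141, -0.003, 0.118]
contact_force: [1.3, -0.5, -0.1]
grip_width: -0.1
finger_force: 0.0
t 10.7 tcp in case [ -1.303 -27.721 393.42 ] axes in case
 [[ 0.    -1.    -0.   ]
 [-1.    -0.    -0.003]
 [ 0.003  0.    -1.   ]] F case [-0.663 -1.186 -0.079]
shift [ -7.701 -11.304  -6.603]
shift [ -8.001  -1.328 109.399]
```

```bash
python3 -m jog '[[0,-10,20,0,0,0],[0,0,30,0,0,0],[0,0,30,0,0,0],[0,0,20,0,0,0],[0,0,10,0,0,0],[0,0,0,0,0,0]]'|head -4;  python3 -m jog '[[0,8,0,0,0,0],[0,5,0,0,0,0],[0,5,0,0,0,0],[0,3,0,0,0,0],[0,0,0,0,0,0]]'|head -4; python3 -m jog '[[0,3,0,0,0,0],[0,3,0,0,0,0],[0,0,0,0,0,0]]'|head -4; python3 - <<'E'
from h import *
rel([0,-20,284])
print('path TCP case x,z')
for t in np.deg2rad([75,70,65,60,55,50,45,40,35,30,25,20,15,10,5,0]):
    r=190;print(round(np.rad2deg(t)),-r*np.cos(t)+35*np.sin(t), 96+r*np.sin(t)+16*np.cos(t))
E
```

```text
time: 11.3
tool_pos: [507.4, -114.3, 281.6]
tcp_rot: [-3.141, 0.001, 0.115]
contact_force: [-0.4, 0.2, 0.1]
time: 11.8
tool_pos: [509.9, -134.9, 283.9]
tcp_rot: [3.14, -0.003, 0.116]
contact_force: [-0.7, 0.6, 1.0]
time: 12.1
tool_pos: [510.6, -140.6, 283.7]
tcp_rot: [3.14, -0.003, 0.117]
contact_force: [-0.1, -0.1, -0.9]
t 12.1 tcp in case [-19.7   -27.844 283.659] axes in case
 [[-0.001 -1.    -0.002]
 [-1.     0.001 -0.003]
 [ 0.003  0.002 -1.   ]] F case [-0.091  0.13  -0.879]
shift [ -7.856 -19.694  -0.4  ]
path TCP case x,z
75 -15.368214649361555 283.6670117165633
70 -32.09458550437028 280.0139202425333
65 -48.576697184450154 274.96037172481465
60 -64.68911086754466 268.54482671904333
55 -80.30920135658405 260.8161113965252
50 -95.31809033127826 251.83304594759045
45 -109.60155108391487 241.66399692442877
40 -123.05087785357694 230.38635693034612
35 -135.56371314262185 218.0859556153226
30 -147.04482671904336 204.85640646055103
25 -157.40684037603899 190.7983943233193
20 -166.5708929329242 176.0189091644516
15 -174.46724041633476 160.63043179010404
10 -181.03578685397696 144.75007780491208
5 -186.22654164126362 128.49870629152298
0 -190.0 112.0
```

```bash
for k in 1; do python3 -m jog '[[0,3,0,0,0,0],[0,3,0,0,0,0],[0,0,0,0,0,0]]'|head -4; done; python3 -m jog '[[0,3,0,0,0,0],[0,3,0,0,0,0],[0,0,0,0,0,0]]'|head -4; python3 -m jog '[[0,3,0,0,0,0],[0,3,0,0,0,0],[0,0,0,0,0,0]]'|head -4
```

```text
time: 12.4
tool_pos: [511.0, -145.0, 283.4]
tcp_rot: [-3.14, -0.002, 0.117]
contact_force: [-1.0, 5.3, 0.1]
time: 12.7
tool_pos: [511.5, -150.5, 282.8]
tcp_rot: [-3.139, -0.001, 0.118]
contact_force: [-0.3, 6.2, -1.7]
time: 13.0
tool_pos: [512.2, -156.8, 282.9]
tcp_rot: [-3.14, -0.001, 0.117]
contact_force: [-0.5, 5.0, -1.3]
```

The lid gives way at about 5 N, so the stay is folding. I'll follow the arc down.

```bash
python3 -m jog '[[0,4,3,0,0,0],[0,8,2.5,0,0,0],[0,8,2.5,0,0,0],[0,8,3.2,0,0,0],[0,8,3.2,0,0,0],[0,0,0,0,0,0]]'|head -4; python3 -m jog '[[0,8,3.8,0,0,0],[0,8,3.8,0,0,0],[0,7.5,4.5,0,0,0],[0,7.5,4.5,0,0,0],[0,7,5,0,0,0],[0,7,5,0,0,0],[0,0,0,0,0,0]]'|head -4; python3 -c "
from h import *
rel([-110,-27,242])"
```

```text
time: 13.6
tool_pos: [516.9, -194.9, 268.6]
tcp_rot: [3.14, -0.002, 0.116]
contact_force: [-0.2, 0.1, -0.9]
time: 14.3
tool_pos: [522.1, -240.3, 242.0]
tcp_rot: [3.139, -0.002, 0.116]
contact_force: [-0.1, -0.3, -0.3]
t 14.3 tcp in case [-120.073  -27.611  241.962] axes in case
 [[-0.002 -1.    -0.003]
 [-1.     0.002 -0.002]
 [ 0.002  0.003 -1.   ]] F case [-0.321  0.133 -0.287]
shift [ -0.628 -10.072  -0.067]
```

```bash
cat >> h.py <<'E'
def lidfit(cs=('side','top')):
    for c in cs:
        bot.capture(c);d=bot.outline_of('lid',c)
        if not d: print(c,'none');continue
        k=d[0]['mask'];ys,xs=np.nonzero(k);print(c,round(d[0]['p'],2),k.sum(),'box',np.percentile(xs,[.5,99.5]),np.percentile(ys,[.5,99.5]))
        S=[]
        for a in range(0,80,5):
            t=np.deg2rad(a);u=np.array([-np.cos(t),0,np.sin(t)]);n=np.array([np.sin(t),0,np.cos(t)])
            P=[u*r+n*h+[0,y,115] for r in(0,220) for h in(0,16) for y in(-100,100)]
            z=np.zeros(k.shape,np.uint8);cv2.fillConvexPoly(z,cv2.convexHull(proj(case(Q)(P),c).astype(np.int32)),1)
            S.append((round((k&(z>0)).sum()/(k|(z>0)).sum(),2),a))
        print(sorted(S)[::-1][:4])
E
python3 -c "
from h import *
lidfit()"
```

```text
side none
top 0.66 6569 box [389.84 487.  ] [190. 286.]
[(np.float64(0.73), 50), (np.float64(0.72), 55), (np.float64(0.72), 45), (np.float64(0.7), 60)]
```

```bash
python3 -m jog '[[0,5,5,0,0,0],[0,5,5,0,0,0],[0,0,0,0,0,0]]'|head -4;python3 -m jog '[[0,5,6,0,0,0],[0,5,6,0,0,0],[0,0,0,0,0,0]]'|head -4;  python3 -c "
from h import *
save('side','s8.png')
save('top','t8.png')
a=cv2.imread('pics/s8.png')[50:250,200:460];b=cv2.imread('pics/t8.png')[150:310,360:520]
f=lambda i,k:cv2.resize(i,None,fx=k,fy=k,interpolation=cv2.INTER_CUBIC)
a=f(a,1.5);b=f(b,1.875);cv2.imwrite('pics/cmp3.png',cv2.convertScaleAbs(np.hstack([a,b]),alpha=1.4,beta=10))"
```

```text
time: 14.8
tool_pos: [523.3, -249.3, 232.2]
tcp_rot: [3.14, -0.002, 0.116]
contact_force: [-0.6, -0.2, 0.0]
time: 15.1
tool_pos: [524.2, -259.2, 219.5]
tcp_rot: [3.141, -0.002, 0.116]
contact_force: [-0.6, -0.1, -0.2]
```

View pics/cmp3.png

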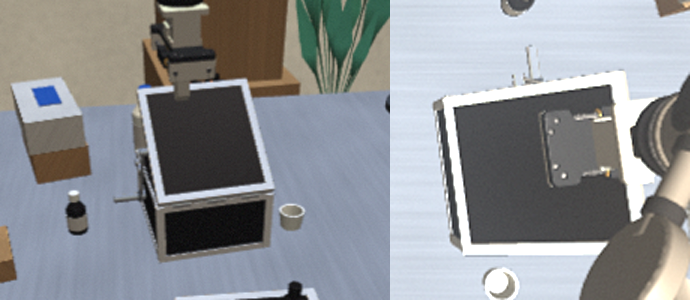

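```bash
python3 - <<'E'
from h import *
rel([-110,-27,242])
for a in range(30,65,5):
    t=np.deg2rad(a);u=np.array([-np.cos(t),0,np.sin(t)]);n=np.array([np.sin(t),0,np.cos(t)])
    P=[u*220+n*16+[0,y,115] for y in(-100,100)]
    print(a,P[0][[0,2]],proj(case(Q)(P),'side').ravel(),proj(case(Q)(P),'top').ravel())
E
```

```text
t 15.2 tcp in case [-138.525  -27.559  219.951] axes in case
 [[-0.001 -1.    -0.001]
 [-1.     0.001 -0.001]
 [ 0.001  0.001 -1.   ]] F case [0.075 0.599 0.124]
shift [ -0.554 -28.51  -22.069]
30 [-182.526  238.856] [291.186 113.516 362.05  106.598] [486.498 188.433 500.483 282.989]
35 [-171.036  254.293] [291.488 109.586 363.497 102.667] [484.301 188.203 498.526 284.702]
40 [-158.245  268.67 ] [291.898 106.084 365.12   99.147] [481.168 188.093 495.603 286.481]
45 [-144.25   281.877] [292.419 103.056 366.916  96.083] [477.083 188.11  491.693 288.309]
50 [-129.157  293.814] [293.054 100.549 368.882  93.523] [472.046 188.262 486.79  290.164]
55 [-113.08   304.391] [293.804  98.612 371.012  91.512] [466.074 188.553 480.908 292.023]
60 [-96.144 313.526] [294.671  97.295 373.3    90.099] [459.207 188.985 474.082 293.861]
```

From the corner pixels the lid is at about 33°, slightly ahead of the finger (gap ≈15 mm) and holding. I'll continue gently.

```bash
python3 -m jog '[[0,4,5,0,0,0],[0,4,5,0,0,0],[0,0,3,0,0,0],[0,0,0,0,0,0]]'|head -4;python3 -m jog '[[0,1,3,0,0,0],[0,2,3,0,0,0],[0,2,3,0,0,0],[0,0,0,0,0,0]]'|head -4;python3 -m jog '[[0,2,3,0,0,0],[0,2,3,0,0,0],[0,2,4,0,0,0],[0,0,0,0,0,0]]'|head -4
```

```text
time: 15.6
tool_pos: [525.4, -266.8, 207.2]
tcp_rot: [3.14, -0.002, 0.116]
contact_force: [-0.2, 0.2, 0.9]
time: 16.0
tool_pos: [526.1, -271.8, 198.4]
tcp_rot: [3.14, -0.003, 0.116]
contact_force: [-0.8, 0.0, 0.5]
time: 16.4
tool_pos: [526.7, -277.8, 188.1]
tcp_rot: [3.14, -0.002, 0.116]
contact_force: [0.1, -0.2, 0.1]
```

```bash
python3 - <<'E'
from h import *
lidfit()
bot.capture('side');print([(d['p'],d['pixel']) for d in bot.outline_of('lid','side')])
# free-edge: brightness profile along columns 320-360 in side view
i=cv2.cvtColor(bot.capture('side'),cv2.COLOR_RGB2GRAY)
print(i[95:185,350].tolist())
for a in range(0,40,5):
    t=np.deg2rad(a);u=np.array([-np.cos(t),0,np.sin(t)]);n=np.array([np.sin(t),0,np.cos(t)])
    P=[u*r+n*16+[0,80,115] for r in (0,220)]
    print(a,proj(case(Q)(P),'side').ravel())
E
```

```text
side 0.67 5322 box [293. 379.] [113. 186.]
[(np.float64(0.92), 25), (np.float64(0.88), 20), (np.float64(0.87), 30), (np.float64(0.82), 35)]
top 0.96 6916 box [392. 495.] [190. 284.]
[(np.float64(0.75), 30), (np.float64(0.75), 25), (np.float64(0.75), 20), (np.float64(0.75), 15)]
[(0.64, [338.3, 155.7])]
[42, 44, 45, 44, 42, 43, 43, 44, 42, 49, 63, 79, 33, 12, 3, 3, 31, 93, 147, 148, 132, 37, 17, 23, 18, 21, 21, 20, 19, 24, 20, 22, 25, 21, 21, 23, 23, 26, 24, 24, 21, 25, 21, 25, 23, 21, 24, 25, 22, 24, 24, 23, 22, 25, 26, 25, 24, 25, 27, 24, 24, 25, 27, 25, 26, 27, 26, 28, 26, 25, 26, 27, 28, 27, 27, 30, 27, 27, 37, 84, 148, 152, 148, 137, 65, 58, 68, 85, 68, 64]
0 [373.795 172.708 350.604 137.271]
5 [373.967 172.992 350.956 131.693]
10 [374.135 173.317 351.466 126.302]
15 [374.298 173.679 352.137 121.129]
20 [374.455 174.076 352.972 116.209]
25 [374.605 174.504 353.973 111.579]
30 [374.746 174.96  355.143 107.278]
35 [374.877 175.441 356.481 103.347]
```

```bash
cat >> h.py <<'E'
def ang():
    i=cv2.cvtColor(bot.capture('side'),cv2.COLOR_RGB2GRAY)[:,348:353].mean(1)
    r=100+np.argmax(np.diff(i[100:150]));print('t',bot.get_obs()['time'],'edge row',r,'deg',np.interp(r,[103.3,107.3,111.6,116.2,121.1,126.3,131.7,137.3],[35,30,25,20,15,10,5,0]))
E
A='from h import *;ang()'
python3 -m jog '[[0,0,0,0,0,0],[0,0,0,0,0,0],[0,0,0,0,0,0]]'|sed -n 2,4p; python3 -c "$A"
python3 -m jog '[[0,1,3,0,0,0],[0,2,3,0,0,0],[0,2,3,0,0,0]]'|sed -n 2,4p;python3 -c "$A"
python3 -m jog '[[0,1.5,3,0,0,0],[0,1.5,3,0,0,0],[0,1.5,3,0,0,0]]'|sed -n 2,4p;python3 -c "$A"
```

```text
tool_pos: [526.9, -277.5, 188.9]
tcp_rot: [3.14, -0.003, 0.117]
contact_force: [0.1, -0.2, -0.2]
t 17.1 edge row 111 deg 25.697674418604645
tool_pos: [527.6, -282.5, 179.8]
tcp_rot: [3.14, -0.003, 0.117]
contact_force: [0.0, 0.9, 1.8]
t 17.45 edge row 114 deg 22.391304347826086
tool_pos: [528.1, -287.0, 170.6]
tcp_rot: [3.14, -0.003, 0.117]
contact_force: [0.4, 2.2, 1.7]
t 17.8 edge row 117 deg 19.183673469387756
```

The lid is following the finger (25.7→19.2°) under about 2.5 N. I'll continue down.

```bash
A='from h import *;ang()'
python3 -m jog '[[0,1.5,3,0,0,0],[0,1.5,3,0,0,0],[0,1.5,3,0,0,0],[0,1.5,3,0,0,0],[0,1,3,0,0,0],[0,1,3,0,0,0]]'|sed -n 2,4p;python3 -c "$A"
python3 -m jog '[[0,1,3,0,0,0],[0,1,3,0,0,0],[0,1,3,0,0,0],[0,1,3,0,0,0],[0,1,3,0,0,0],[0,1,3,0,0,0]]'|sed -n 2,4p;python3 -c "$A"
```

```text
tool_pos: [528.8, -295.1, 152.5]
tcp_rot: [3.14, -0.002, 0.117]
contact_force: [-0.5, 2.2, 1.9]
t 18.45 edge row 122 deg 14.13461538461538
tool_pos: [529.8, -301.1, 134.7]
tcp_rot: [3.14, -0.003, 0.117]
contact_force: [0.1, 1.5, 2.9]
t 19.1 edge row 128 deg 8.42592592592592
```

```bash
A='from h import *;ang()'
python3 -m jog '[[0,1,3,0,0,0],[0,1,3,0,0,0],[0,1,3,0,0,0],[0,0,3,0,0,0],[0,0,2,0,0,0]]'|sed -n 2,4p;python3 -c "$A"
python3 -m jog '[[0,0,2,0,0,0],[0,0,2,0,0,0],[0,0,2,0,0,0]]'|sed -n 2,4p;python3 -c "$A"
```

```text
tool_pos: [530.3, -304.8, 120.9]
tcp_rot: [3.138, -0.003, 0.117]
contact_force: [-1.0, -2.5, 2.9]
t 19.65 edge row 133 deg 3.839285714285709
tool_pos: [530.2, -304.2, 114.9]
tcp_rot: [3.139, -0.003, 0.117]
contact_force: [0.3, -1.8, 1.4]
t 20.0 edge row 135 deg 2.05357142857143
```

```bash
A='from h import *;ang()'
python3 -m jog '[[0,0,1,0,0,0],[0,0,1,0,0,0],[0,0,1,0,0,0]]'|sed -n 2,4p
python3 -m jog '[[0,0,1,0,0,0],[0,0,1,0,0,0],[0,0,0,0,0,0]]'|sed -n 2,4p;python3 -c "$A"
python3 -m jog '[[0,0,1,0,0,0],[0,0,1,0,0,0],[0,0,0,0,0,0]]'|sed -n 2,4p;python3 -c "$A"
```

```text
tool_pos: [530.2, -304.0, 111.9]
tcp_rot: [3.14, -0.003, 0.117]
contact_force: [-0.1, -1.2, 4.0]
tool_pos: [530.1, -303.7, 109.7]
tcp_rot: [3.14, -0.003, 0.117]
contact_force: [1.0, -1.1, 1.3]
t 20.65 edge row 137 deg 0.2678571428571521
tool_pos: [530.1, -303.8, 108.3]
tcp_rot: [3.14, -0.003, 0.117]
contact_force: [-0.7, -0.4, 3.9]
t 21.0 edge row 137 deg 0.2678571428571521
```

```bash
for k in 1; do python3 -m jog '[[0,0,1,0,0,0],[0,0,0,0,0,0]]'|sed -n 2,4p; done
python3 -m jog '[[0,0,1,0,0,0],[0,0,0,0,0,0]]'|sed -n 2,4p
python3 -m jog '[[0,0,1,0,0,0],[0,0,0,0,0,0]]'|sed -n 2,4p;python3 -c 'from h import *;ang()'
```

```text
tool_pos: [530.1, -303.9, 108.2]
tcp_rot: [3.139, -0.003, 0.117]
contact_force: [-3.0, 1.3, 11.0]
tool_pos: [530.2, -303.9, 108.1]
tcp_rot: [3.139, -0.004, 0.117]
contact_force: [-4.5, 2.8, 16.4]
tool_pos: [530.2, -303.9, 108.0]
tcp_rot: [3.139, -0.004, 0.117]
contact_force: [-6.2, 4.9, 21.1]
t 21.65 edge row 137 deg 0.2678571428571521
```

The force now rises with no further travel, so the lid is against the rim. I'll retreat and confirm.

```bash
python3 -m jog '[[0,0,-3,0,0,0],[0,0,-5,0,0,0],[0,0,-20,0,0,0],[0,0,-40,0,0,0],[0,0,-40,0,0,0],[0,0,-40,0,0,0],[0,0,0,0,0,0],[0,0,0,0,0,0]]'|sed -n 1,4p; python3 -c 'from h import *;ang();lidfit()
for a in (0,2,4):
    t=np.deg2rad(a);print(a,proj(case(Q)([[-220*np.cos(t),-80,131+220*np.sin(t)]]),"side"))'
```

```text
time: 22.45
tool_pos: [529.9, -303.7, 253.2]
tcp_rot: [3.139, -0.004, 0.117]
contact_force: [-0.3, 1.5, -0.8]
t 22.5 edge row 137 deg 0.2678571428571521
side 0.55 3344 box [294. 379.] [139. 187.]
[(np.float64(0.9), 0), (np.float64(0.8), 5), (np.float64(0.71), 10), (np.float64(0.65), 15)]
top 0.7 7472 box [392. 492.] [192. 284.]
[(np.float64(0.89), 0), (np.float64(0.87), 5), (np.float64(0.84), 10), (np.float64(0.83), 15)]
0 [[298.159 143.021]]
2 [[298.038 140.662]]
4 [[297.931 138.326]]
```

Both cameras fit 0°, and the lid stayed shut after release.

```bash
python3 -c 'from plant import bot;print(bot.close_job())'
```

```text
the job is handed in; nothing more can be done
None
```

The stay was broken by pressing its pin about 16 mm with the lid still well up. The lid was then lowered slowly until fully shut (both cameras fit 0°), and the job was handed in at 22.5 s with the arm clear; between about 60° and 26° the lid ran ahead of the finger, but it was back in contact and slow through the last 0.35 rad.

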